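# Lock the grinder's tool rest with the ball-lock pin

## Robot

A 6-joint arm with a two-finger parallel gripper is mounted at the origin on the work surface. World frame = base frame: x ahead of the robot, y to its left, z up, the work surface at z = 0. Lengths are in mm, angles in degrees, forces in N, time in s.
With the tool pointing down it reaches from about 350 to 850 mm from the base axis. Payload 8.1 kg.
Tool frame: the origin (TCP) lies at the very end of the fingers, on their centre line; the grasp point (between the pads) lies 19 mm behind it; z points along the fingers, y is the direction in which the jaws open and shut (so a half turn about z gives the same grasp; the last joint's range is limited). The gripper opens to 85 mm and grips with 20 to 120 N. Pads are 22 mm wide; open, the fingers measure 114 mm over their backs; the gripper's body (76 mm by 85 mm) begins 54 mm behind the grasp point. The pads swing forward as they close: fully open they stand 13 mm farther back than shut.
Start: joints at [-70.325, 7.471, 85.268, -0, 87.261, -4.893], TCP at [249.488, -545.675, 231.292] pointing down, gripper open.
Joint ranges: [-169.43, 169.43], [-51.17, 129.36], [1.28, 143.12], [-76.62, 256.62], [0, 156.53], [-152.29, 152.29]. Speed limits (degrees/s): [136.94, 136.94, 159.86, 180, 180, 180].

## Interface

Orientations are given as [roll, pitch, yaw] about the fixed x, y, z axes, in that order (R = Rz(yaw) Ry(pitch) Rx(roll)).
In Python, from bench import sensors, viewer, job gives the robot as it stands.
- The arm moves only by the shell command python3 -m pendant 'ROWS' [FORCE]. ROWS is JSON, one flat list of numbers, 5 for each row, row after row: the shift along the world's x, y, z in mm, then the turn about the world's z in rad, then the finger opening in mm, from 0 to 85.4. In form: [x, y, z, twist, hand, x, y, z, twist, hand, ...]. A call has 1 to 12 rows; each row shifts and turns the pose as measured when the row begins; what a row does not reach is not made up. A row lasts 1/12 s, in which the tool goes at most 41.7 mm and 7.16 degrees, less where a joint would pass 70% of its speed; a pose out of reach is approached as far as the arm can. A call with a gripper value outside its range is refused whole. The fingers move at their own pace and stop on an object; FORCE is the grip in N (left out, the last holds). Time passes only in rows, so rows that do not move let the fingers close. It gives the time, the measured TCP pose, the force and the opening at its end, in the units of the state.
- sensors.sense(): the state, without advancing time (a new reading comes with each control period).
- viewer.snapshot(name): name is "side" or "top" or "wrist"; returns a dict with "frame" (400x640x3 uint8, blue, green, red), "z_map" (400x640 float32, mm along the optical axis (not along the pixel's ray), 0 where there is no reading), "fx", "fy", "cx", "cy" (pixels), "view" (4x4, takes a point from world to camera coordinates). Camera axes: x right, y down, z forward; pixel columns grow to the right and rows downward; lengths in mm; the calibration is good to about 2 mm. A picture is of the moment at which its call begins.
- job.hand_in(): hands the job in, once; it reports no verdict.
The state is a dict: "time": time; "joint_pos": joint angles; "qd": joint speeds; "joint_efforts": joint torques, N m; "tool_pos": TCP position; "tcp_rot": TCP orientation; "ft_force": force on the tool from outside, world axes, zero at the start; "wrist_torque": the same for the moment, N m; "finger_gap": finger opening in mm.
Only numpy, scipy, OpenCV 4.12 (cv2) and the standard library are available. Lean on these libraries where they do the work, as an engineer would, in place of code of your own. Each camera call takes 0.05 s, during which the arm holds its last target.

## Task

Push the wet grinder's sliding brass tool rest all the way in, then lock it with the ball-lock pin from the wooden stand: stand the pin in one of the two slanted sockets, press its red button so that it slides fully home through the rest, and let go so that the button springs back and the balls lock. One of the two sockets has the sheared-off end of an old pin jammed out of sight inside it, so feel which socket is clear and use that one. Leave the jar, oil bottle, round stone and file where they are.

Things in the scene. Friction and masses are not known exactly. Their poses are not given: they have to be found in the camera images.
- grinder: Green bench wet grinder, fixed. Origin on the table under the middle of the socket row; x to its stone wheel (125 to 305 mm behind the sockets, top 195 mm high), y along the row towards the rest's handle. Its slanted steel block, 150 mm long in y, has two sockets at y = +40 and -40 mm, mouths 115 mm above the table, axes leaning 30 degrees from vertical, out towards the grinder's -x.
- socket_left (a point): Centre of the mouth of the +y socket. z: socket axis, out of the mouth; y: the grinder's y. Bore 30 mm wide, 45 mm deep; under it lies the 14 mm thick rest, whose 18 mm hole is in line only when the rest is fully in; below is open space. Jammed: the old end fills the lowest 20 mm, a pin's tip stops 25 mm deep. Clear: the pin stops on its balls, tip 57 mm deep, head 25 mm short of the mouth.
- socket_right (a point): The same for the socket at -y of the block, 80 mm from the other. Exactly one of the two sockets is jammed; which one changes.
- rest (a joint): Position of the sliding tool rest along the grinder's +y, in m: 0 = fully in against its stop (holes lined up with the sockets), larger = pulled out; starts 0.025 to 0.055. Stays where it is left; about 3 N slides it.
- rest_handle (a point): Point 130 mm above the table on the axis of the rest's handle: an upright steel post 22 mm wide, 75 to 150 mm above the table, with a red ball 32 mm wide on top (to 171 mm). With the rest fully in it stands at y = 135, x = 20 mm of the grinder. It moves with the rest; push it along the grinder's -y from its free outer (+y) side.
- pin: Ball-lock pin, 139 mm long, 0.2 to 0.35 kg, starts upright in the stand. Origin: middle of the underside of its head; z from tip to button. Blue round head 36 mm wide, 45 mm tall; barrel 28 mm wide to z = -35 mm, then a 16 mm shank to a pointed tip at -82 mm. Two balls at z = -62 to -70 mm, 24 mm across, block the rest's hole; they draw in while the button is pressed. Home: head on the mouth.
- pin_tip (a point): The pointed end of the pin, 82 mm below the head's underside on the pin's axis.
- pin_button (a joint): How far the button is pressed, in m: 0 = up (balls out), 0.005 = fully pressed (balls in). The spring gives 2 N at first and 6 N fully pressed.
- button_top (a point): Centre of the top of the red button: 22 mm diameter, standing 12 mm above the head when up, 7 mm when pressed. Pushing on it along the pin's axis (closed fingers do) first presses the button, then drives the pin onwards.
- stand: Wooden block 70 x 70 mm, 90 mm tall, fixed, with an upright 31 mm through hole in which the pin hangs by its head: the head rests on the block's top. Origin under its centre.
- jar: Glass jar with white cap, 70 mm diameter, 100 mm tall; bystander. Origin under its centre.
- oil_bottle: Amber bottle with black cap, 60 mm diameter, 160 mm tall; bystander. Origin under its centre.
- stone: Round grey grinding stone lying flat, 100 mm diameter, 30 mm thick; bystander. Origin under its centre.
- file: Flat file lying on the table, 280 mm long with wooden handle 24 mm thick; bystander. Origin under its middle, x along it to the tip.
Things that resemble listed ones, but are neither listed nor needed, are in the scene too. Of the things that look like the pin, the largest one is meant.

How it is judged (in metres and radians):
On the way, in this order (a step that is already met when the one before it is completed fails the run):
1. the tool rest is pushed fully in (within 3 mm) (value of joint rest below 0.003 m), for 0.2 s.
2. the pin stands in the clear socket, its tip more than 50 mm below the mouth (((z of pin_tip in the frame of socket_left below -0.05 m and angle between the z axis of pin and the z axis of socket_left, either way round below 0.12 rad and distance between pin_tip and socket_left below 0.1 m) or (z of pin_tip in the frame of socket_right below -0.05 m and angle between the z axis of pin and the z axis of socket_right, either way round below 0.12 rad and distance between pin_tip and socket_right below 0.1 m))), for 0.1 s.
At the end, for the whole second after the job is handed in: The pin is fully home in the clear socket (the middle of the head's underside within 4 mm of the centre of the socket's mouth, axis within 0.08 rad), its button is up again (within 1.5 mm) so that the balls lock under the rest, the rest is fully in (within 3 mm), and the pin is at rest (((distance between pin and socket_left below 0.004 m and angle between the z axis of pin and the z axis of socket_left, either way round below 0.08 rad) or (distance between pin and socket_right below 0.004 m and angle between the z axis of pin and the z axis of socket_right, either way round below 0.08 rad)) and value of joint pin_button below 0.0015 m and value of joint rest below 0.003 m and linear speed of pin below 0.02 m/s); the robot touches nothing.
It fails at once if the jar is moved more than 30 mm (distance of jar from where it was at the start of the episode above 0.03 m).
It fails at once if the oil bottle is moved more than 30 mm (distance of oil_bottle from where it was at the start of the episode above 0.03 m).
It fails at once if the stone is moved more than 30 mm (distance of stone from where it was at the start of the episode above 0.03 m).
It fails at once if the file is moved more than 30 mm (distance of file from where it was at the start of the episode above 0.03 m).
It also fails if it takes over 61 s, if anything falls off the work surface, if the arm or the gripper's body presses on something with over 40 N, if the wrist force passes 120 N, or if a joint passes its speed limit or range.

## Working session

There is one attempt and no reset: what is moved stays moved. The work goes in short steps, Python scripts to look and compute and a shell command to move; the robot and the scene stay as the last step left them, time stands still between calls to the robot, and variables do not carry over. Pictures are saved under pics/ and viewed, and the job is handed in when it is done.

```bash
ls; mkdir -p pics
cat > h.py <<'E'
import numpy as np,cv2
from bench import sensors,viewer,job
def snap(n,f):
    s=viewer.snapshot(n); cv2.imwrite('pics/'+f+'.png',s['frame']); np.savez('pics/'+f+'.npz',**s); return s
def load(f): return dict(np.load('pics/'+f+'.npz'))
def pt(s,u,v,d=None):
    if d is None: d=s['z_map'][int(v),int(u)]
    p=np.array([(u-s['cx'])/s['fx']*d,(v-s['cy'])/s['fy']*d,d,1]); return (np.linalg.inv(s['view'])@p)[:3]
def ray(s,u,v,z):
    M=np.linalg.inv(s['view']); c=M[:3,3]; w=M[:3,:3]@np.array([(u-s['cx'])/s['fx'],(v-s['cy'])/s['fy'],1]); return c+w*(z-c[2])/w[2]
def cloud(s):
    v,u=np.mgrid[0:400,0:640]; d=s['z_map']; P=np.stack([(u-s['cx'])/s['fx']*d,(v-s['cy'])/s['fy']*d,d],-1)
    M=np.linalg.inv(s['view']); return P@M[:3,:3].T+M[:3,3]
def proj(s,p):
    q=s['view']@np.append(p,1); return s['fx']*q[0]/q[2]+s['cx'],s['fy']*q[1]/q[2]+s['cy']
E
python3 - <<'E'
from h import *
for n in('side','top','wrist'): s=snap(n,n+'0'); print(n,s['fx'],np.linalg.inv(s['view'])[:3,3].round())
print(sensors.sense())
E
```

```text
pics
side 404.2738422406958 [ -4. 728. 641.]
top 380.93976990776514 [ 480.  -23. 1062.]
wrist 347.2039175428953 [ 321. -513.  373.]
{'time': 0.15, 'joint_pos': array([-7.03252874e+01,  7.50705839e+00,  8.53153425e+01,  9.25821680e-04,
        8.72598568e+01, -4.89406578e+00]), 'qd': array([ 0.01423937, -0.16628809, -0.23255915, -0.01055613, -0.11052002,
        0.02963792]), 'joint_efforts': array([ 5.54294165e-04, -5.70067012e+01, -5.01158202e+01, -9.30600731e-05,
        9.66403139e-03, -1.20231995e-06]), 'tool_pos': array([ 249.34691115, -545.27776222,  230.46189543]), 'tcp_rot': array([-1.79918121e+02, -7.93903061e-03,  2.45687278e+01]), 'ft_force': array([-0.18951766, -0.08955701,  0.08893587]), 'wrist_torque': array([-0.01279823, -0.02607892,  0.05197528]), 'finger_gap': 85.46030427178289}
```

View pics/top0.png

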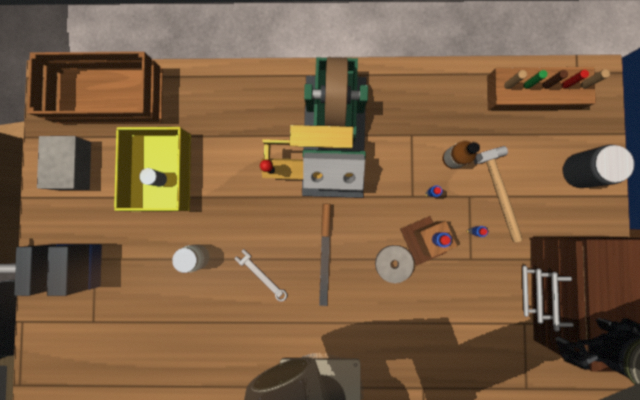

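View pics/side0.png

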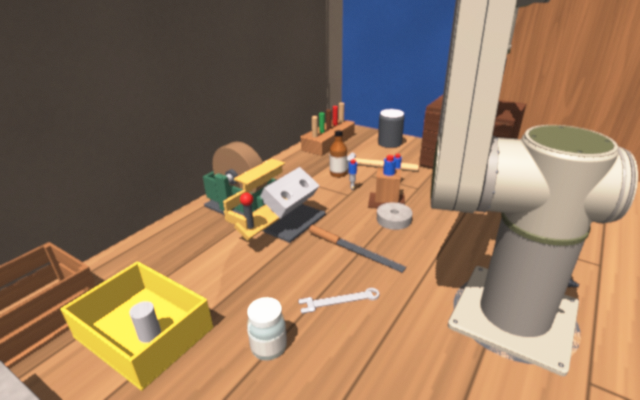

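View pics/wrist0.png

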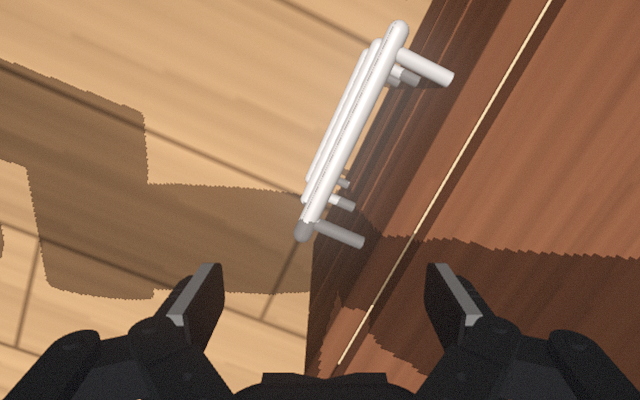

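Run:
```python
from h import *
b=cv2.resize(load('top0')['frame'][120:320,230:500],None,fx=2.9,fy=2.9,interpolation=3); cv2.imwrite('pics/topz.png',b)
s=load('top0');P=cloud(s);f=s['frame'].astype(int);B,G,R=f[...,0],f[...,1],f[...,2]
def comps(m,nm):
    n,l,st,c=cv2.connectedComponentsWithStats(m.astype(np.uint8))
    for i in range(1,n):
        if st[i,4]>8:
            q=P[l==i]; print(nm,st[i],c[i].round(1),'med',np.median(q,0).round(1),'zmax',q[:,2].max().round(1))
comps((R>130)&(G<60)&(B<60),'red'); comps((B>120)&(R<70)&(G<100),'blue')
for n in('side0',):
    t=load(n);Q=cloud(t);print('side depth check',(t['z_map']>0).mean(), (s['z_map']>0).mean())
for n,(u,v) in dict(sockL=(317,177),sockR=(349,178),stone=(388,264),bot=(473,148),stand=(430,240)).items(): print(n,P[v,u].round(1))
# steel block: grey
m=(abs(R-G)<12)&(abs(B-G)<15)&(G>110); m[:140]=0;m[200:]=0;m[:,:290]=0;m[:,380:]=0
q=P[m]; print('block',q.min(0),q.max(0),len(q))
k=cv2.minAreaRect(np.argwhere(m)[:,::-1].astype(np.float32)); print(k, [P[int(v),int(u)].round() for u,v in cv2.boxPoints(k).clip(0,399)])
```

```text
red [580  70   9   8  54] [584.   73.3] med [ 840.5 -646.6  139.2] zmax 142.3
red [260 160  10  11  84] [264.6 164.9] med [613.7 127.1 168.5] zmax 172.9
red [434 188   6   6  26] [436.7 190.4] med [ 558.2 -294.2  107.2] zmax 110.0
red [480 229   6   5  24] [482.5 231.1] med [ 456.2 -404.2  106.8] zmax 1061.9
red [441 236   9   8  56] [444.7 239.7] med [ 436.  -299.5  147.3] zmax 150.2
blue [431 187   8   9  24] [433.  191.7] med [ 554.2 -285.9   97.3] zmax 101.9
blue [476 227   6   9  25] [477.9 231. ] med [ 456.  -397.3   97.2] zmax 101.9
blue [436 233  12  13  45] [439.6 238.3] med [ 440.1 -288.9  134.7] zmax 139.9
side depth check 0.995765625 0.9957421875
sockL [594.3   6.1  88.4]
sockR [592.6 -76.6  78.6]
stone [ 479.6  -23.1 1061.9]
bot [ 653.7 -366.1  159.9]
stand [ 433.3 -279.1   91.6]
block [ 479.59504978 -123.106384     -1.35085289] [ 650.07169634   41.68569    1061.89437516] 1742
((333.54400634765625, 171.2831573486328), (60.67237091064453, 34.88597106933594), 1.468800663948059) [array([575.,  50.,  15.]), array([654.,  41., 105.]), array([ 650., -113.,  104.]), array([ 571., -120.,    1.])]
```

View pics/topz.png

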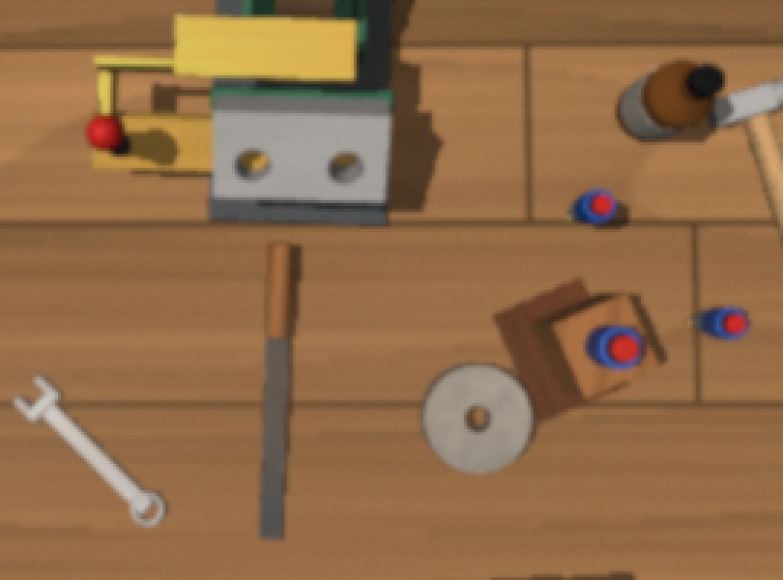

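```bash
python3 - <<'E'
from h import *
for nm in('top0','side0'):
    s=load(nm);P=cloud(s);f=s['frame'].astype(int)
    # block plane
    q0=np.array([603,-35,115]); 
    m=(np.linalg.norm(P-q0,axis=-1)<90)&(P[...,2]>70)
    Q=P[m]; best=None;rng=np.random.default_rng(0)
    for i in range(800):
        a=Q[rng.choice(len(Q),3,False)];n=np.cross(a[1]-a[0],a[2]-a[0]);L=np.linalg.norm(n)
        if L<100: continue
        n/=L; n*=np.sign(n[2])
        if not(0.7<n[2]<0.97): continue
        k=abs((Q-a[0])@n)<1.5
        if best is None or k.sum()>best[0]: best=(k.sum(),k)
    I=Q[best[1]];c=I.mean(0);n=np.linalg.svd(I-c)[2][2];n*=np.sign(n[2])
    print(nm,'plane',n.round(4),'lean',np.degrees(np.arccos(n[2])),'yaw',np.degrees(np.arctan2(-n[1],-n[0])),'c',c.round(1),len(I))
    # in-plane points, rectangle
    ax=np.array([-n[1],n[0],0]);ax/=np.linalg.norm(ax); 
    if ax[1]<0: ax=-ax
    up=np.cross(n,ax); up*=np.sign(up[2])
    full=np.abs((P-c)@n)<2.5; full&=m
    uv=np.stack([(P[full]-c)@ax,(P[full]-c)@up],-1).astype(np.float32)
    r=cv2.minAreaRect(uv);print('rect',r, 'center',c+ax*r[0][0]+up*r[0][1])
    print('pct',np.percentile(uv,[0,1,50,99,100],axis=0).round(1).T.tolist())
    # holes: pixels inside plane rectangle whose ray passes plane but depth deeper
    M=np.linalg.inv(s['view']);cam=M[:3,3]
    W=P-cam; t=((c-cam)@n)/(W@n); H=cam+W*t[...,None]
    a=(H-c)@ax;b=(H-c)@up
    inside=(abs(a-r[0][0])<60)&(abs(b-r[0][1])<28)&((P-H)@n<-3)
    nn,l,st,cc=cv2.connectedComponentsWithStats(inside.astype(np.uint8))
    for i in range(1,nn):
        if st[i,4]>15: h=H[l==i]; mid=(h.min(0)+h.max(0))/2; aa=(h-c)@ax;bb=(h-c)@up; ce=c+ax*(aa.min()+aa.max())/2+up*(bb.min()+bb.max())/2; print('hole',st[i],ce.round(1),h.mean(0).round(1),'w',np.ptp(aa).round(1),np.ptp(bb).round(1))
    # red things ray cast
    B,G,R=f[...,0],f[...,1],f[...,2]
    mk=(R>100)&(G<70)&(B<70)
    nn,l,st,cc=cv2.connectedComponentsWithStats(mk.astype(np.uint8))
    for i in range(1,nn):
        if st[i,4]>15:
            x=np.median(P[l==i],0)
            vv,uu=np.where(l==i);u0,v0=(uu.min()+uu.max())/2,(vv.min()+vv.max())/2
            print('red',st[i],x.round(1),'ray155',ray(s,u0,v0,155).round(1),'ray147',ray(s,*cc[i],147).round(1))
E
python3 - <<'E'
import cv2
a=cv2.imread('pics/side0.png')
cv2.imwrite('pics/sidez.png',cv2.resize(a[120:270,190:430],None,fx=3.3,fy=3.3,interpolation=3))
E
```

```text
top0 plane [-0.4976  0.0104  0.8673] lean 29.848892315408545 yaw -1.197879365342369 c [607.3 -35.2 125. ] 1154
rect ((0.23845672607421875, 14.382080078125), (149.28506469726562, 129.1571044921875), 0.7500263452529907) center [619.82272135 -35.27004296 132.18136783]
pct [[-74.5, -72.6, -0.1, 74.8, 75.6], [-50.3, -48.6, 0.4, 74.6, 78.9]]
hole [309 154  50   5 217] [639.1 -35.7 143.3] [639.4 -37.1 143.4] w 119.3 11.4
hole [312 171  11   4  30] [601.6   5.1 121.2] [600.6   5.  120.7] w 24.9 8.4
hole [344 172  11   4  28] [598.8 -74.5 120.6] [597.6 -74.4 119.9] w 24.8 8.3
red [562  70  27  13  85] [ 842.4 -643.6  138.1] ray155 [ 827.5 -614.2  155. ] ray147 [ 834.5 -633.4  147. ]
red [508 104  27   1  27] [ 791.4 -534.2   54.7] ray155 [ 760.3 -484.3  155. ] ray147 [ 762.8 -488.3  147. ]
red [455 142  11  19 149] [ 654.3 -351.4  111.4] ray155 [ 647.6 -337.   155. ] ray147 [ 648.5 -339.1  147. ]
red [260 160  11  12 107] [613.5 126.5 167.9] ray155 [614.6 129.1 155. ] ray147 [616.5 130.1 147. ]
red [434 188   6   6  30] [ 558.2 -293.2  106.9] ray155 [ 553.3 -279.7  155. ] ray147 [ 554.3 -282.
[... 1749 characters left out ...]
5. ] ray147 [ 644.6 -290.8  147. ]
red [426 137  11   4  24] [ 398.8 -570.9  117.9] ray155 [ 373.9 -476.4  155. ] ray147 [ 378.4 -498.5  147. ]
red [423 138  11  11  45] [ 414.6 -570.5   91.8] ray155 [ 368.7 -435.7  155. ] ray147 [ 372.2 -443.   147. ]
red [421 147  12  18  83] [ 417.9 -571.    46.8] ray155 [ 338.6 -342.6  155. ] ray147 [ 343.2 -347.3  147. ]
red [387 156   6   4  18] [ 432.  -295.2  143.6] ray155 [ 424.3 -274.   155. ] ray147 [ 429.8 -289.1  147. ]
red [241 193  12  13  97] [605.8 132.6 159.3] ray155 [614.5 125.  155. ] ray147 [622.4 116.6 147. ]<stdin>:27: RuntimeWarning: divide by zero encountered in divide
<stdin>:27: RuntimeWarning: invalid value encountered in multiply
```

View pics/sidez.png

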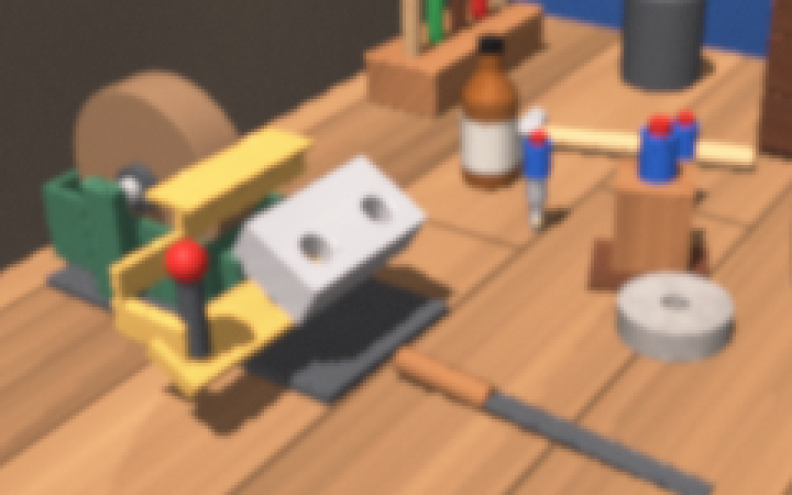

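```bash
python3 - <<'E'
from h import *
s=load('top0')
for u,v in((317.2,176.9),(349.3,177.9)): print('top',ray(s,u,v,115).round(1))
s2=load('side0')
for u,v in((190+316/3.3,120+247/3.3),(190+376/3.3,120+208/3.3)): print('side',ray(s2,u,v,115).round(1))
for y in (4.5,-75.5):
  p=np.array([590+ (y+35)*.021,y,115]); print(p,[c for c in proj(s,p)],proj(s2,p))
for i,(a,k,w) in enumerate(((s,(300,150),(70,55)),(s2,(265,160),(70,55)))):
    cv2.imwrite(f'pics/hole{i}.png',cv2.resize(a['frame'][k[1]:k[1]+w[1],k[0]:k[0]+w[0]],None,fx=8,fy=8,interpolation=0))
E
python3 -c "
import cv2,numpy as np
a=cv2.imread('pics/hole0.png');b=cv2.imread('pics/hole1.png');cv2.imwrite('pics/holes.png',cv2.resize(np.hstack([a,b]),None,fx=.7,fy=.7))"
```

```text
top [591.4   4.8 115. ]
top [588.6 -75.3 115. ]
side [591.5   3.9 115. ]
side [589.2 -76.1 115. ]
[590.8295   4.5    115.    ] [np.float64(317.3041873138031), np.float64(177.12594596497365)] (np.float64(285.8217396060898), np.float64(195.00719557302074))
[589.1495 -75.5    115.    ] [np.float64(349.3639094635217), np.float64(177.69070847753144)] (np.float64(303.82546745964237), np.float64(183.11394382539777))
```

View pics/holes.png

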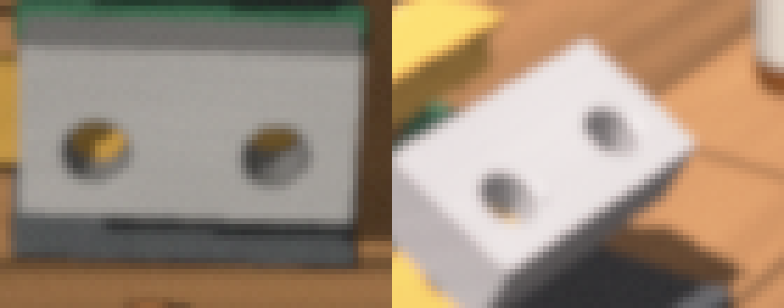

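Run:
```python
from h import *
a=np.array([-.4998,.0105,.866])
for nm in('top0','side0'):
  s=load(nm);P=cloud(s)
  for n,c in(('L',(590.8,4.5,115)),('R',(589.1,-75.5,115))):
    c=np.array(c);u,v=map(lambda q:int(round(q)),proj(s,c))
    sl=(slice(v-6,v+7),slice(u-7,u+8))
    print(nm,n);print(-((P[sl]-c)@a).round().astype(int))
```

```text
top0 L
[[  -1    1   -1   -1   -1    5    1    5    1    2    3   -2   -1    1
    -2]
 [   2    1 -875   -1   26   24   26   23   23   27   23 -875    1   -1
    -3]
 [  -2    0    0   26   26   26   24   25   21   23   28   25    2    0
     2]
 [  -4    0   33   25   26   22   23   28   24   24   24   25   26   -1
     3]
 [   2   12   26   26   25   28   28   25   26   26   25   28   31    1
    -2]
 [   4   10   22   28   26   25   25   29   24   28   24   29   24   -2
     0]
 [  -1    6   17   20   25   26   23   25   25 -875   29   23   16   -1
     1]
 [  -1    1   13   17   20   24   25   28   28   23   23   18   11    1
     4]
 [  -2   -2    8    9   18   19   21   23   18   21   17   15    4   -3
     0]
 [   3    2    2    9   10   13   15   15   12   11   10    4    0    0
     2]
 [   4   -1    1    2   -1    4   10    8    5    5    4    3   -1   -2
    -3]
 [   0    1    0    1    0    2    1    4    2   -3   -1    1    0    1
     3]
 [   1   -1    1    3    4    2    0    1    2    0    3   -1    2   -3
     1]]
top0 R
[[   1   -3   -3   -1 -875    0    1   43   -
[... 2393 characters left out ...]
0   11   11    9    8    5    4    0   -2 -760   -1
    -2]
 [   1   -2   12   12   14   13   14   10    9    8    3    4   -1   -2
     0]
 [  -2   -2   -2   21   18   19   15   16   11    9    4    1    0   -3
    -3]
 [  -1    0   -2   23   23   22   18   17   12   11    7    5    0   -3
    -2]
 [   2   -1    1    2   28   25   22   20   17   13   12    7    0    0
    -3]
 [   1   -3   -3    2   -2   30   26   24   22   15   12    6    0   -3
    -2]
 [   1   -4   -2    0   -3    0   -1    0   22   20   -2   -4    0   -2
     1]
 [   1    0   -1    0    0   -2   -2    0   -3   -1   -3   -2    0   -3
    -2]
 [  -3   -1    0    0    0   -2   -3   -1   -2   -3    0   -1    0    0
     0]]
```

```bash
python3 -m pendant '[5,10,30,0,0, 17,34,0,0.1,0, 17,34,0,0.1,0, 17,34,0,0.1,0, 17,34,0,0.1,0, 17,34,0,0.1,0, 17,34,0,0.1,0, 17,34,0,0.1,0, 17,34,0,0.1,0, 17,34,0,0.1,0, 17,34,0,0.1,0, 17,34,0,0.1,0]' 30; python3 -m pendant '[17,34,0,0,0, 17,34,0,0,0, 17,34,0,0,0, 17,34,0,0,0, 17,34,0,0,0, 17,34,0,0,0, 17,34,0,0,0]'
```

```text
time: 1.15
tool_pos: [440.0, -148.2, 256.6]
tcp_rot: [-179.7, 0.1, 89.6]
ft_force: [0.3, -0.2, 0.1]
finger_gap: -0.5
time: 1.73
tool_pos: [561.2, 104.2, 255.7]
tcp_rot: [-179.7, 0.1, 90.2]
ft_force: [0.2, -0.2, -0.0]
finger_gap: -0.5
```

```bash
python3 -m pendant '[17,30,0,0,0, 17,30,0,0,0, 17,16,0,-0.02,0, 0,0,0,0,0]'
python3 - <<'E'
from h import *
snap('side','side1')
E
```

```text
time: 2.07
tool_pos: [613.8, 192.3, 252.4]
tcp_rot: [-179.5, 0.0, 89.4]
ft_force: [2.1, -1.0, 0.0]
finger_gap: 0.2
```

View pics/side1.png

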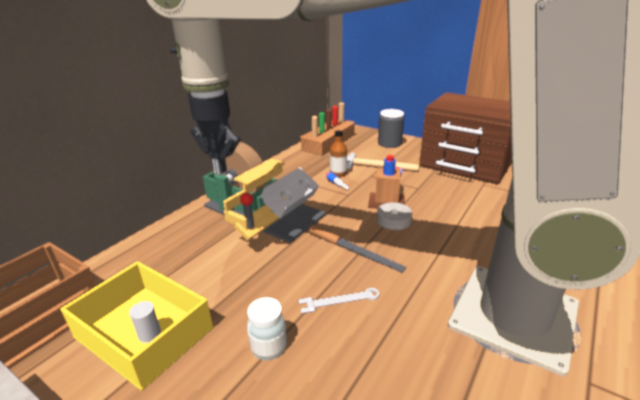

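```bash
python3 -m pendant '[0,0,-35,0,0, 0,0,-35,0,0, 0,0,-35,0,0, 0,-2,-28,0,0, 0,-6,0,0,0, 0,-8,0,0,0, 0,-8,0,0,0, 0,-8,0,0,0]'
```

```text
time: 2.78
tool_pos: [610.8, 152.9, 120.5]
tcp_rot: [-179.7, 0.1, 89.5]
ft_force: [0.1, -0.2, 0.7]
finger_gap: -0.2
```

```bash
python3 -m pendant '[0.5,-6,0,0,0, 0,-6,0,0,0, 0,-6,0,0,0]';python3 -m pendant '[0,-5,0,0,0]';python3 -m pendant '[0,-4,0,0,0]';python3 -m pendant '[0,-3,0,0,0]'
```

```text
time: 3.03
tool_pos: [613.2, 132.9, 125.7]
tcp_rot: [180.0, -0.1, 89.4]
ft_force: [-0.9, 2.8, -3.1]
finger_gap: -0.2
time: 3.12
tool_pos: [613.7, 127.4, 126.8]
tcp_rot: [179.9, -0.1, 89.4]
ft_force: [-1.4, 4.7, -2.7]
finger_gap: 0.1
time: 3.2
tool_pos: [613.9, 124.2, 127.3]
tcp_rot: [179.9, -0.2, 89.4]
ft_force: [0.4, 28.0, -8.3]
finger_gap: 0.1
time: 3.28
tool_pos: [613.8, 124.4, 127.4]
tcp_rot: [179.8, -0.6, 89.5]
ft_force: [1.8, 27.1, -8.5]
finger_gap: -0.5
```

```bash
python3 -m pendant '[0,0,0,0,0, 0,0,0,0,0, 0,0,0,0,0, 0,8,0,0,0, 0,20,0,0,0, 0,25,0,0,0, 0,0,35,0,0]'
python3 - <<'E'
from h import *
s=snap('top','top1')
P=cloud(s);f=s['frame'].astype(int);B,G,R=f[...,0],f[...,1],f[...,2]
m=(R>100)&(G<70)&(B<70); m[:,:240]=0;m[:,300:]=0;m[:140]=0;m[200:]=0
v,u=np.where(m);print(len(u),ray(s,(u.min()+u.max())/2,(v.min()+v.max())/2,155),P[m].max(0))
E
```

```text
time: 3.87
tool_pos: [612.1, 176.3, 157.4]
tcp_rot: [-179.8, -0.4, 89.3]
ft_force: [-0.4, -0.7, -1.5]
finger_gap: -0.3
32 [618.1680742  105.03150514 155.        ] [629.44867148 113.33440776 174.05837932]
```

View pics/top1.png

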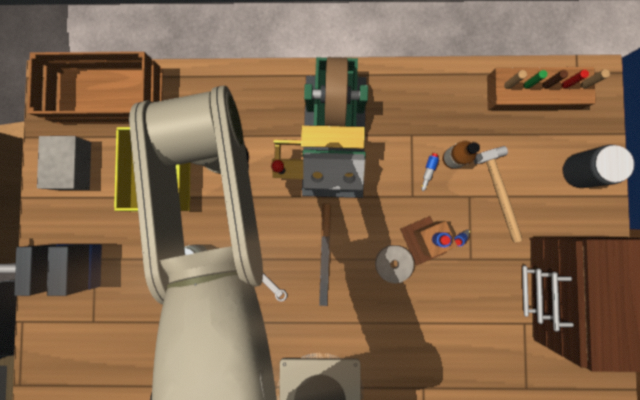

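Run:
```python
from h import *
s=load('top1');P=cloud(s);f=s['frame'].astype(int);B,G,R=f[...,0],f[...,1],f[...,2]
m=((R>100)&(G<70)&(B<70))|((B>100)&(R<80)&(G<110)); m[:215]=0;m[260:]=0;m[:,432:]&=True;m[:,:432]=0;m[:,485:]=0
n,l,st,c=cv2.connectedComponentsWithStats(m.astype(np.uint8))
for i in range(1,n):
  if st[i,4]>6:
    q=P[l==i];print(st[i],c[i],q.min(0).round(),q.max(0).round(),np.median(q,0).round(1))
for nm in('top0','top1'):
  t=load(nm);Q=cloud(t); k=(Q[...,2]>130)&(Q[...,2]<155)&(abs(Q[...,0]-436)<30)&(abs(Q[...,1]+298)<24)
  q=Q[k];z=q[:,2];b=q[z>143];h=q[(z<140)]
  print(nm,len(q),'btn',b[:,:2].min(0),b[:,:2].max(0),'head',h[:,:2].min(0),h[:,:2].max(0),h[:,2].mean())
cv2.imwrite('pics/st.png',cv2.resize(s['frame'][200:280,400:500],None,fx=6,fy=6,interpolation=3))
```

```text
[435 233  15  13 132] [441.65909091 238.95454545] [ 423. -315.  124.] [ 452. -281.  150.] [ 438.1 -293.4  137. ]
[455 235  11  10  81] [460.07407407 239.07407407] [ 423. -375.   68.] [ 445. -344.   91.] [ 435.5 -356.4   83.9]
top0 178 btn [ 426.51565423 -310.33953401] [ 447.72917695 -289.26308132] head [ 420.92074624 -315.94065677] [ 454.5422785  -282.37790663] 134.72354675731637
top1 178 btn [ 426.41881235 -310.0764769 ] [ 447.76823915 -290.14735933] head [ 420.89962982 -316.45953258] [ 454.55436817 -282.77579729] 134.4958349458708
```

View pics/st.png

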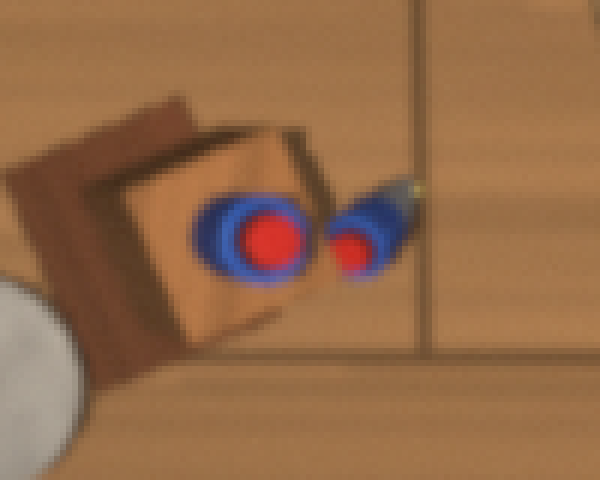

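```bash
python3 -m pendant '[0,0,35,0,0, 0,0,35,0,0, 0,0,33,0,0, -13,-35,0,0,40, -13,-35,0,0,70, -13,-35,0,0,70, -13,-35,0,0,70, -13,-35,0,0,70, -13,-35,0,0,70, -13,-35,0,0,70, -13,-35,0,0,70]'; python3 -m pendant '[-13,-35,0,0,70, -13,-35,0,0,70, -13,-35,0,0,70, -13,-35,0,0,70, -13,-25,0,0,70, 0,0,0,0,70]' 30
```

```text
time: 4.83
tool_pos: [516.9, -109.0, 294.6]
tcp_rot: [177.4, -0.1, 89.8]
ft_force: [-0.2, -0.6, -0.1]
finger_gap: 70.0
time: 5.33
tool_pos: [445.7, -290.9, 301.4]
tcp_rot: [176.9, 0.8, 89.3]
ft_force: [0.6, -0.6, 0.7]
finger_gap: 70.2
```

```bash
python3 -m pendant '[-4,-4,-30,0,70, -4,-4,-30,0,70, 0,0,-30,0,70, 0,0,-25,0,70, 0,0,0,0,70, 0,0,0,0,70]'
```

```text
time: 5.83
tool_pos: [438.5, -305.0, 190.8]
tcp_rot: [176.3, 1.5, 88.8]
ft_force: [0.6, 0.4, 0.2]
finger_gap: 70.0
```

```bash
python3 -m pendant '[0,5,-20,0,70, 0,0,-20,0,70, 0,0,-20,0,70]'; python3 -m pendant '[0,0,-14,0,70, 0,0,-12,0,70]'
```

```text
time: 6.08
tool_pos: [444.1, -303.5, 141.2]
tcp_rot: [175.5, 2.2, 88.8]
ft_force: [0.1, -0.6, -0.1]
finger_gap: 70.1
time: 6.25
tool_pos: [446.5, -304.4, 118.0]
tcp_rot: [175.3, 2.4, 88.9]
ft_force: [-0.3, -0.5, 0.8]
finger_gap: 69.8
```

```bash
python3 - <<'E'
from bench import sensors
s=sensors.sense()
for k in('joint_pos','joint_efforts','qd','tool_pos','tcp_rot'):print(k,s[k].round(2))
E
python3 -m pendant '[-4,2,0,0,70]'; python3 -m pendant '[-4,2,0,0,70]'
```

```text
joint_pos [-40.51  -1.99 107.32   1.23  69.55 -39.83]
joint_efforts [ -0.09 -46.2  -47.25   0.13  -0.13  -0.  ]
qd [  0.56   8.39   6.08  -0.03 -16.24  -0.08]
tool_pos [ 446.47 -304.43  118.02]
tcp_rot [175.31   2.37  88.85]
time: 6.33
tool_pos: [442.6, -302.1, 117.3]
tcp_rot: [175.4, 2.3, 88.9]
ft_force: [-0.7, -0.5, 0.1]
finger_gap: 70.1
time: 6.42
tool_pos: [439.2, -300.3, 118.8]
tcp_rot: [175.3, 2.4, 88.9]
ft_force: [0.3, -0.3, 0.7]
finger_gap: 70.4
```

```bash
python3 -m pendant '[-2,1,-10,0,70, -2,0.5,-9,0,70]'; python3 -m pendant '[0,0,0,0,70]'
```

```text
time: 6.58
tool_pos: [437.0, -300.3, 103.9]
tcp_rot: [175.0, 2.7, 88.9]
ft_force: [0.3, -0.1, -0.6]
finger_gap: 70.0
time: 6.67
tool_pos: [436.2, -299.8, 102.7]
tcp_rot: [175.0, 2.6, 88.9]
ft_force: [-0.1, 0.7, -0.7]
finger_gap: 70.0
```

```bash
python3 -m pendant '[2,-0.5,-4,0,50, 0,0,0,0,30, 0,0,0,0,30, 0,0,0,0,30, 0,0,0,0,30]' 30
python3 - <<'E'
from h import *
snap('side','side2')
a=cv2.imread('pics/side2.png');cv2.imwrite('pics/side2z.png',cv2.resize(a[100:250,300:480],None,fx=4,fy=4,interpolation=3))
E
```

```text
time: 7.08
tool_pos: [437.8, -300.8, 99.7]
tcp_rot: [175.1, 2.6, 88.9]
ft_force: [0.1, 0.1, -1.2]
finger_gap: 36.3
```

View pics/side2z.png

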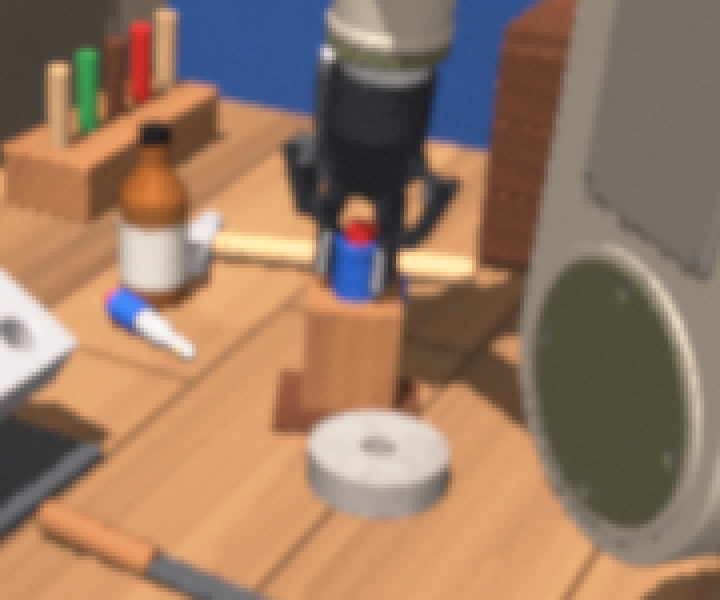

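```bash
python3 -m pendant '[0,0,15,0,28, 0,0,25,0,28, 0,0,30,0,28, 0,0,30,0,28, 0,0,30,0,28, 0,0,20,0,28]'
```

```text
time: 7.63
tool_pos: [432.0, -295.6, 243.8]
tcp_rot: [175.9, 1.9, 88.9]
ft_force: [0.3, 0.4, -3.0]
finger_gap: 35.9
```

```bash
python3 -m pendant '[8,12,0,-0.12,28, 12,17,0,-0.12,28, 12,17,0,-0.12,28, 12,17,0,-0.12,28, 12,17,0,-0.12,28, 12,17,0,-0.12,28, 12,17,0,-0.12,28, 12,17,0,-0.12,28, 12,17,0,-0.12,28, 12,17,0,-0.12,28, 12,17,0,-0.12,28, 8,17,0,-0.12,28]'; python3 -m pendant '[0,12,0,-0.12,28, 0,0,0,0,28, 0,0,0,0,28]'
```

```text
time: 8.63
tool_pos: [574.0, -91.9, 247.2]
tcp_rot: [175.4, 2.4, 3.3]
ft_force: [-0.3, 0.5, -2.5]
finger_gap: 35.5
time: 8.88
tool_pos: [575.6, -75.0, 244.3]
tcp_rot: [175.5, 2.5, -3.9]
ft_force: [-0.2, 0.3, -2.1]
finger_gap: 35.9
```

```bash
python3 -m pendant '[0,0,0,0.045,28]'
python3 - <<'E'
from h import *
a=snap('side','side3');b=snap('wrist','wrist3');c=snap('top','top3')
x=cv2.resize(a['frame'][60:260,200:400],(600,600),interpolation=3);cv2.imwrite('pics/s3z.png',x)
print(sensors.sense()['tool_pos'],sensors.sense()['tcp_rot'])
E
```

```text
time: 8.97
tool_pos: [575.5, -75.2, 243.6]
tcp_rot: [175.5, 2.6, -1.1]
ft_force: [-0.1, -0.2, -3.2]
finger_gap: 35.5
[575.29748187 -75.7034777  243.96170099] [175.47078923   2.55871098  -1.24691842]
```

View pics/s3z.png

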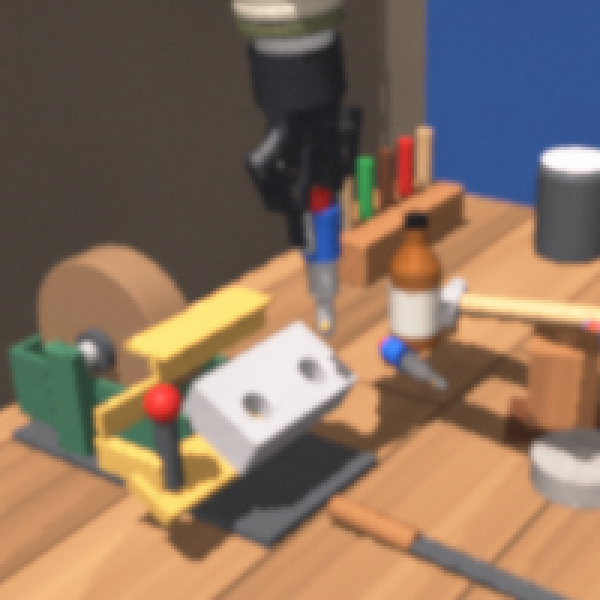

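View pics/wrist3.png

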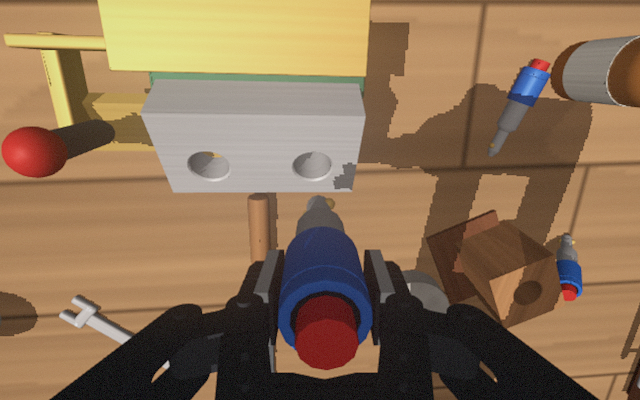

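Run:
```python
from h import *
a=load('side3');b=load('wrist3');P=cloud(a);Q=cloud(b)
for v in (150,155,160,165,168,170,171,172): print(v,[ (u,P[v,u].round().tolist()) for u in (306,308,310)])
# wrist cam: pixels on the pin: z>140 & region
k=(Q[...,2]>120)&(Q[...,2]<230)&(np.abs(Q[...,1]+78)<30)&(Q[...,0]>540)
k[:190]=0
for v in range(192,250,6):
    u=np.where(k[v,270:370])[0]
    if len(u): print(v,u.min()+270,u.max()+270,Q[v,u+270].mean(0).round(1))
```

```text
150 [(306, [569.0, -63.0, 224.0]), (308, [564.0, -66.0, 223.0]), (310, [561.0, -71.0, 223.0])]
155 [(306, [568.0, -62.0, 210.0]), (308, [564.0, -65.0, 210.0]), (310, [561.0, -69.0, 209.0])]
160 [(306, [574.0, -69.0, 192.0]), (308, [568.0, -69.0, 193.0]), (310, [563.0, -72.0, 193.0])]
165 [(306, [576.0, -71.0, 176.0]), (308, [571.0, -73.0, 176.0]), (310, [565.0, -73.0, 177.0])]
168 [(306, [576.0, -71.0, 167.0]), (308, [568.0, -68.0, 170.0]), (310, [569.0, -79.0, 165.0])]
170 [(306, [578.0, -73.0, 160.0]), (308, [571.0, -73.0, 161.0]), (310, [567.0, -76.0, 161.0])]
171 [(306, [766.0, -331.0, 0.0]), (308, [570.0, -71.0, 159.0]), (310, [570.0, -80.0, 156.0])]
172 [(306, [759.0, -322.0, 2.0]), (308, [572.0, -73.0, 155.0]), (310, [751.0, -334.0, -1.0])]
198 310 331 [580.3 -79.9 167. ]
204 307 334 [579.2 -79.4 175.1]
210 304 331 [584.5 -75.9 197.8]
216 301 338 [585.3 -76.7 208.6]
222 297 342 [584.6 -76.  214.9]
228 296 343 [582.1 -74.5 216.7]
234 295 296 [577.  -63.1 212.3]
```

Run:
```python
from h import *
a=load('side3');b=load('wrist3')
cv2.imwrite('pics/w3z.png',cv2.resize(b['frame'][150:300,240:400],None,fx=4,fy=4))
cv2.imwrite('pics/s3y.png',cv2.resize(a['frame'][120:190,270:350],None,fx=8,fy=8,interpolation=0))
```

```text
(no output)
```

View pics/w3z.png

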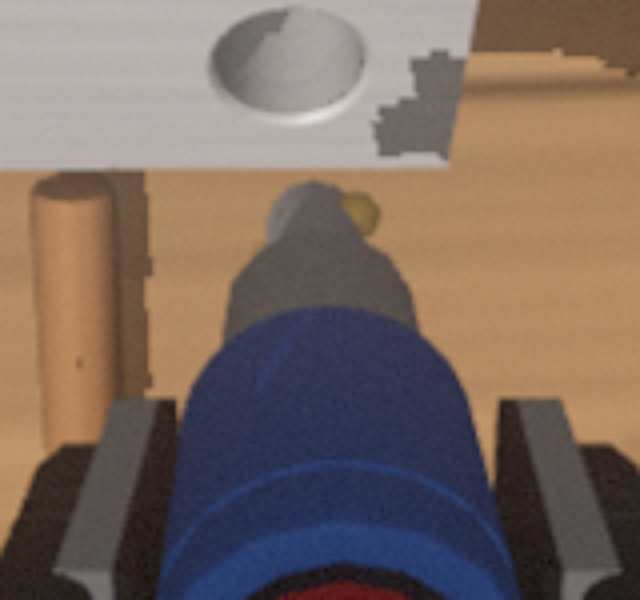

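View pics/s3y.png

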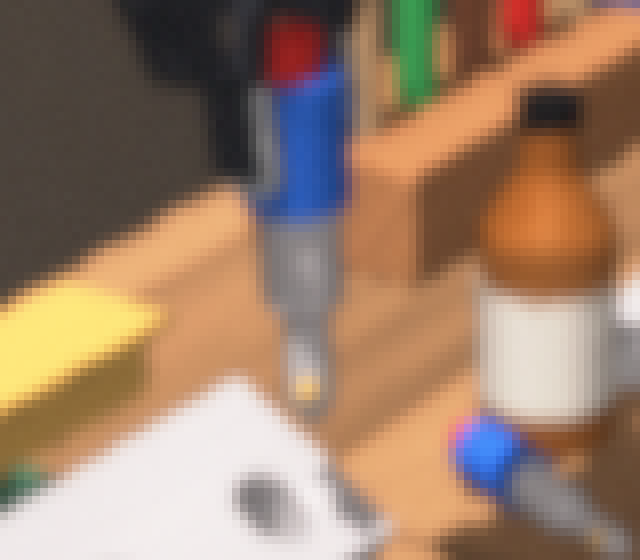

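Run:
```python
from h import *
a=load('side3');b=load('wrist3')
def L(s,u,v):
    M=np.linalg.inv(s['view']);return M[:3,3],M[:3,:3]@np.array([(u-s['cx'])/s['fx'],(v-s['cy'])/s['fy'],1])
for u,v in((308.75,171.5),(308.75,170.5)): print([ray(a,u,v,z).round(1) for z in(150,153,156)])
print('shank line wrist',[ray(b,318.5,203,z).round(1) for z in(155,165,175,185)])
print('barrel low center side z~173-205', ray(a,270+300/8,120+300/8,176).round(1),'head mid',ray(a,270+305/8,120+150/8,222).round(1))
for n,s in (('top',load('top3')),('w',b)):
  for p in((590.8,4.5,115),(589.1,-75.5,115)): print(n,proj(s,np.array(p)))
```

```text
[array([577.6, -84.9, 150. ]), array([574.1, -79.9, 153. ]), array([570.5, -74.9, 156. ])]
[array([581.2, -90. , 150. ]), array([577.6, -85. , 153. ]), array([574., -80., 156.])]
shank line wrist [array([572.2, -79.2, 155. ]), array([576.1, -78.7, 165. ]), array([579.9, -78.1, 175. ]), array([583.8, -77.5, 185. ])]
barrel low center side z~173-205 [ 600.1 -112.5  176. ] head mid [ 611.1 -134.   222. ]
top (np.float64(317.3041924374031), np.float64(177.13769332331043))
top (np.float64(349.3640094919448), np.float64(177.71045725606123))
w (np.float64(206.8533857971931), np.float64(166.28764661327568))
w (np.float64(310.1535154020873), np.float64(165.1988303142321))
```

```bash
python3 -m pendant '[7,1.5,0,0,28, 7,1.5,0,0,28, 0,0,-10,0,28, 0,0,-10,0,28, 0,0,-6,0,28, 0,0,0,0,28]'
python3 - <<'E'
from h import *
a=snap('side','side4');b=snap('wrist','wrist4')
x=np.hstack([cv2.resize(a['frame'][100:200,250:350],(600,600),interpolation=3),cv2.resize(b['frame'][100:300,240:440],(600,600),interpolation=3)])
cv2.imwrite('pics/z4.png',cv2.resize(x,(800,400)))
t=sensors.sense();print(t['tool_pos'],t['tcp_rot'])
E
```

```text
time: 9.62
tool_pos: [590.8, -74.7, 215.5]
tcp_rot: [175.5, 2.5, -1.4]
ft_force: [-0.1, 0.1, -4.4]
finger_gap: 36.0
[591.02406202 -74.69039231 216.75005247] [175.44041551   2.42687734  -1.37480099]
```

View pics/z4.png

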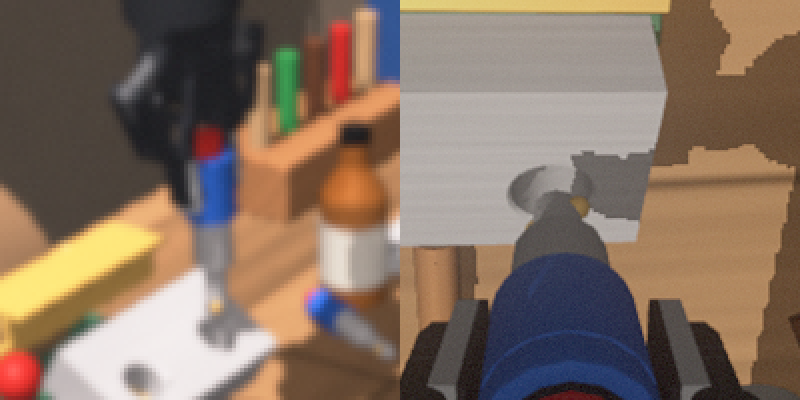

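```bash
python3 -m pendant '[-0.5,1.5,0,0,28, 0,1.5,0,0,28, 0,0,-6,0,28, 0,0,-6,0,28]';python3 -m pendant '[0,0,-6,0,28, 0,0,0,0,28]'
python3 - <<'E'
from h import *
a=snap('side','side5');b=snap('wrist','wrist5')
x=np.hstack([cv2.resize(a['frame'][100:200,250:350],(600,600),interpolation=3),cv2.resize(b['frame'][100:300,240:440],(600,600),interpolation=3)])
cv2.imwrite('pics/z5.png',cv2.resize(x,(800,400)))
t=sensors.sense();print(t['tool_pos'],t['ft_force'],t['wrist_torque'])
E
```

```text
time: 10.05
tool_pos: [591.6, -71.6, 206.9]
tcp_rot: [175.4, 2.2, -1.4]
ft_force: [0.6, -0.8, -3.7]
finger_gap: 36.1
time: 10.22
tool_pos: [591.1, -71.3, 198.9]
tcp_rot: [175.4, 2.2, -1.4]
ft_force: [0.2, -0.1, -3.0]
finger_gap: 35.6
[591.51921039 -71.44231561 200.09985762] [ 0.19117655  0.4813559  -2.6659373 ] [ 0.07057567  0.03527216 -0.0529945 ]
```

View pics/z5.png

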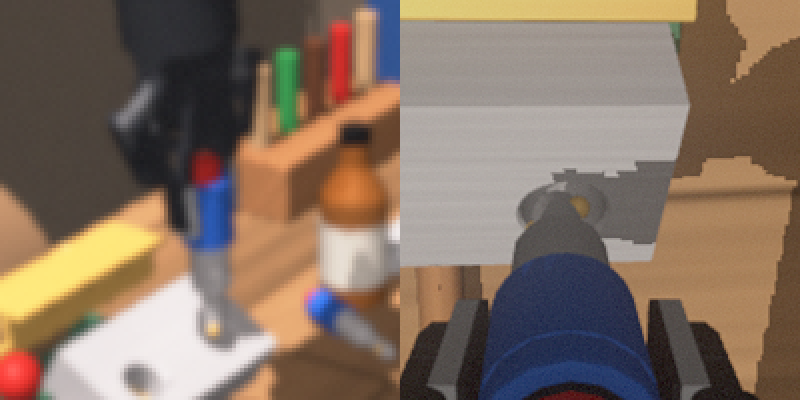

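```bash
python3 -m pendant '[0,-1,-5,0,28, 0,0,-5,0,28]';python3 -m pendant '[0,0,-5,0,28]';python3 -m pendant '[0,0,-4,0,28]'
```

```text
time: 10.48
tool_pos: [592.5, -72.7, 191.2]
tcp_rot: [175.4, 2.0, -1.4]
ft_force: [1.1, 0.7, -3.3]
finger_gap: 35.7
time: 10.57
tool_pos: [592.7, -72.8, 186.0]
tcp_rot: [175.4, 2.0, -1.4]
ft_force: [-0.3, -0.5, -3.5]
finger_gap: 35.6
time: 10.65
tool_pos: [592.5, -72.9, 181.2]
tcp_rot: [175.4, 2.0, -1.4]
ft_force: [0.0, 0.3, -2.2]
finger_gap: 35.7
```

```bash
python3 -m pendant '[-4,0,-1,0,28, -4,0,-1,0,28]';python3 -m pendant '[-4,0,-1,0,28, -4,0,-1,0,28]';python3 -m pendant '[-4,0,-3,0,28, -4,0,-3,0,28]'
```

```text
time: 10.82
tool_pos: [584.6, -72.9, 178.1]
tcp_rot: [175.4, 2.0, -1.4]
ft_force: [1.3, -0.9, -0.6]
finger_gap: 35.3
time: 10.98
tool_pos: [577.0, -73.1, 177.0]
tcp_rot: [175.4, 1.8, -1.4]
ft_force: [1.9, 0.1, -0.5]
finger_gap: 35.0
time: 11.15
tool_pos: [569.6, -73.2, 173.0]
tcp_rot: [175.3, 1.6, -1.4]
ft_force: [2.2, 0.4, 1.6]
finger_gap: 35.0
```

Run:
```python
from h import *
a=snap('side','side6');b=snap('wrist','wrist6')
x=np.hstack([cv2.resize(a['frame'][100:200,250:350],(600,600),interpolation=3),cv2.resize(b['frame'][100:300,240:440],(600,600),interpolation=3)])
cv2.imwrite('pics/z6.png',cv2.resize(x,(800,400)))
t=sensors.sense();print(t['tool_pos'],t['ft_force'],t['wrist_torque'])
```

```text
[568.9510341  -73.14241698 172.27530863] [ 2.63912227  0.70917247 -0.93618599] [ 0.0908646  -0.47371068 -0.00281893]
```

View pics/z6.png

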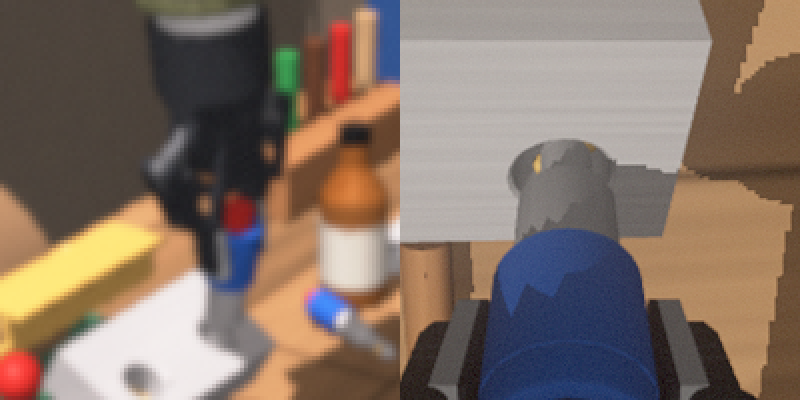

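```bash
python3 -m pendant '[-3,0,-2.5,0,28, -3,0,-3,0,28]';python3 -m pendant '[-3,0,-4,0,28, -2.5,0,-4,0,28]';python3 -m pendant '[-2,0,-4,0,28, 0,0,-3,0,28]'
```

```text
time: 11.42
tool_pos: [563.6, -73.2, 167.8]
tcp_rot: [175.3, 1.5, -1.4]
ft_force: [1.6, 0.1, 0.8]
finger_gap: 35.2
time: 11.58
tool_pos: [558.0, -73.4, 159.8]
tcp_rot: [175.3, 1.4, -1.4]
ft_force: [2.1, -0.1, 1.0]
finger_gap: 35.2
time: 11.75
tool_pos: [555.0, -73.5, 152.5]
tcp_rot: [175.3, 1.5, -1.4]
ft_force: [-10.7, 4.2, 32.6]
finger_gap: 35.5
```

Run:
```python
from h import *
a=snap('side','side7');b=snap('wrist','wrist7')
x=np.hstack([cv2.resize(a['frame'][100:200,250:350],(600,600),interpolation=3),cv2.resize(b['frame'][100:300,240:440],(600,600),interpolation=3)])
cv2.imwrite('pics/z7.png',cv2.resize(x,(800,400)))
t=sensors.sense();print(t['tool_pos'],t['ft_force'],t['wrist_torque'])
```

```text
[555.31559598 -73.46205278 152.86409096] [-3.377775    1.04949634  7.81518745] [ 0.04406759  0.34195117 -0.0717288 ]
```

View pics/z7.png

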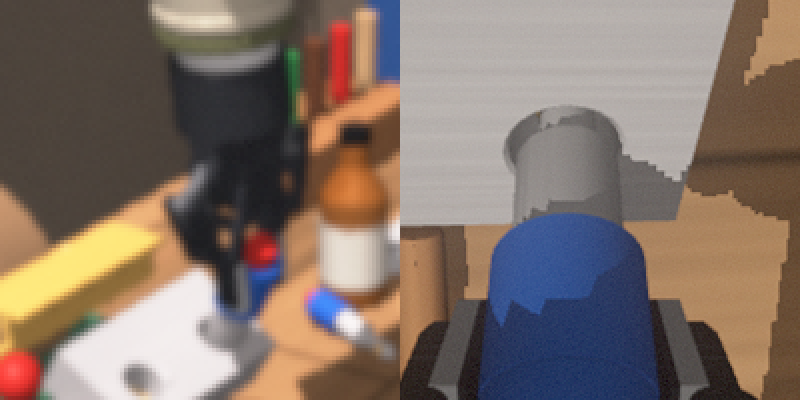

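```bash
python3 -m pendant '[1.5,0,0,0,28]';python3 -m pendant '[1.5,0,-1,0,28]';python3 -m pendant '[1,0,-2,0,28]'
```

```text
time: 11.93
tool_pos: [556.0, -73.4, 153.1]
tcp_rot: [175.3, 1.5, -1.4]
ft_force: [-4.1, 0.8, 8.3]
finger_gap: 35.1
time: 12.02
tool_pos: [556.6, -73.4, 152.9]
tcp_rot: [175.3, 1.6, -1.4]
ft_force: [-11.0, 1.8, 19.2]
finger_gap: 35.4
time: 12.1
tool_pos: [556.8, -73.5, 152.8]
tcp_rot: [175.3, 1.7, -1.4]
ft_force: [-13.7, 4.2, 28.3]
finger_gap: 35.3
```

```bash
python3 -m pendant '[-1,0,2,0,28, 0,-1.5,0,0,28]';python3 -m pendant '[1.5,0,-2.5,0,28]';python3 -m pendant '[1,0,-2,0,28]'
python3 - <<'E'
from h import *
b=snap('wrist','wrist8')
cv2.imwrite('pics/w8.png',cv2.resize(b['frame'][130:260,250:380],(780,780),interpolation=3)[:600])
E
```

```text
time: 12.27
tool_pos: [554.8, -74.6, 154.4]
tcp_rot: [175.3, 1.9, -1.4]
ft_force: [2.7, 4.1, 0.2]
finger_gap: 35.5
time: 12.35
tool_pos: [556.1, -74.6, 152.8]
tcp_rot: [175.3, 1.9, -1.4]
ft_force: [-13.4, 6.0, 33.7]
finger_gap: 35.3
time: 12.43
tool_pos: [557.1, -74.5, 152.9]
tcp_rot: [175.3, 1.9, -1.4]
ft_force: [-14.5, 4.7, 29.8]
finger_gap: 35.2
```

View pics/w8.png

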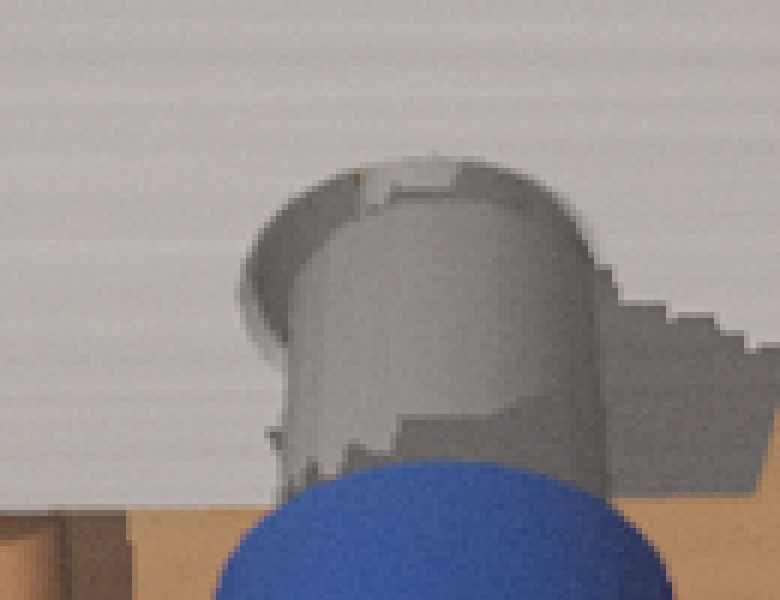

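```bash
python3 -m pendant '[-1,0,2,0,28, 0,2,0,0,28, 0,2,0,0,28]';python3 -m pendant '[1,0,-2.5,0,28]';python3 -m pendant '[1,0,-2,0,28]'
python3 - <<'E'
from h import *
b=snap('wrist','wrist9')
cv2.imwrite('pics/w9.png',cv2.resize(b['frame'][130:260,250:380],(780,780),interpolation=3)[:600])
E
```

```text
time: 12.73
tool_pos: [555.1, -71.2, 153.6]
tcp_rot: [175.2, 2.0, -1.4]
ft_force: [1.3, -6.1, 0.3]
finger_gap: 35.4
time: 12.82
tool_pos: [556.4, -71.7, 152.7]
tcp_rot: [175.1, 2.0, -1.5]
ft_force: [-14.1, 1.8, 37.4]
finger_gap: 35.2
time: 12.9
tool_pos: [557.4, -71.9, 152.9]
tcp_rot: [175.1, 2.0, -1.5]
ft_force: [-13.7, 3.0, 26.7]
finger_gap: 35.1
```

View pics/w9.png

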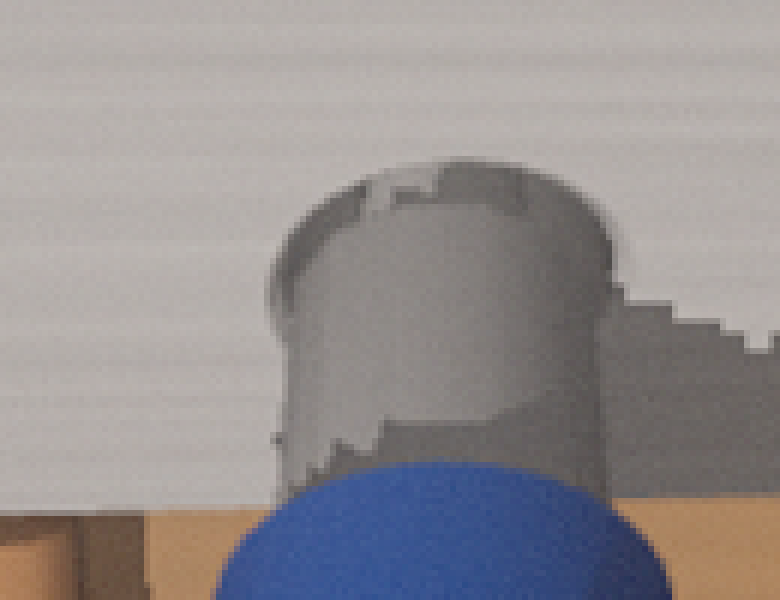

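```bash
python3 -m pendant '[0,0,2,0,28, 2.5,0,1,0,28]';python3 -m pendant '[1.5,0,-1,0,28, 1,0,-2,0,28]';python3 -m pendant '[1,0,-2,0,28]';python3 - <<'E'
from h import *
b=snap('wrist','wrist10')
cv2.imwrite('pics/w10.png',cv2.resize(b['frame'][130:260,250:380],(780,780),interpolation=3)[:600])
E
```

```text
time: 13.12
tool_pos: [559.3, -71.5, 155.4]
tcp_rot: [175.1, 2.1, -1.5]
ft_force: [-0.1, 0.1, -3.1]
finger_gap: 35.0
time: 13.28
tool_pos: [561.4, -71.5, 150.9]
tcp_rot: [175.1, 2.2, -1.5]
ft_force: [-2.9, -1.0, 4.1]
finger_gap: 35.4
time: 13.37
tool_pos: [562.4, -71.8, 149.1]
tcp_rot: [175.1, 2.2, -1.5]
ft_force: [-10.3, -0.7, 21.3]
finger_gap: 35.4
```

View pics/w10.png

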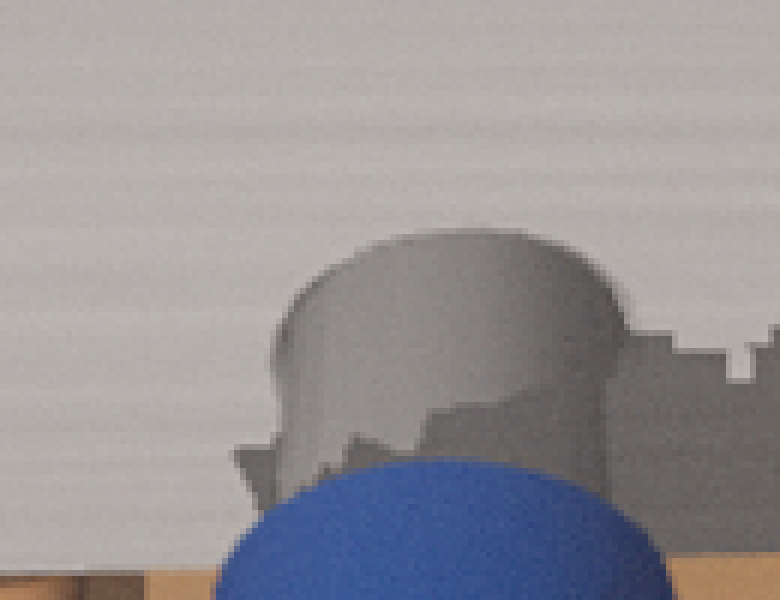

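```bash
python3 -m pendant '[-1.5,0,-0.5,0,28]';python3 -m pendant '[0,0,-2,0,28]';python3 -m pendant '[0,0,-2,0,28]'
```

```text
time: 13.5
tool_pos: [561.7, -72.0, 148.8]
tcp_rot: [175.1, 2.1, -1.5]
ft_force: [1.0, 0.3, 3.1]
finger_gap: 35.3
time: 13.58
tool_pos: [562.1, -72.0, 148.0]
tcp_rot: [175.1, 2.1, -1.5]
ft_force: [-12.0, 1.2, 22.5]
finger_gap: 35.1
time: 13.67
tool_pos: [562.4, -72.1, 147.9]
tcp_rot: [175.0, 2.1, -1.5]
ft_force: [-12.9, 1.1, 22.5]
finger_gap: 35.5
```

```bash
python3 -m pendant '[0,0,0,0,60, 0,0,0,0,60, 0,0,0,0,60, 0,0,0,0,60]';python3 -m pendant '[0,0,20,0,60, 0,0,30,0,60, 0,0,30,0,60, 0,0,0,0,60, 0,0,0,0,60]'
python3 - <<'E'
from h import *
a=snap('side','side11');b=snap('wrist','wrist11');c=snap('top','top11')
x=np.hstack([cv2.resize(a['frame'][100:200,250:350],(600,600),interpolation=3),cv2.resize(b['frame'][100:400,170:470],(600,600),interpolation=3)])
cv2.imwrite('pics/z11.png',cv2.resize(x,(800,400)))
t=sensors.sense();print(t['tool_pos'],t['tcp_rot'],t['ft_force'])
E
```

```text
time: 14.0
tool_pos: [562.6, -71.6, 146.9]
tcp_rot: [175.1, 2.1, -1.5]
ft_force: [0.1, -0.0, -0.1]
finger_gap: 60.2
time: 14.42
tool_pos: [559.4, -70.7, 224.3]
tcp_rot: [175.2, 2.6, -1.5]
ft_force: [-1.3, 0.7, -1.7]
finger_gap: 59.8
[558.93584804 -70.64154822 223.25714545] [175.206604     2.67162796  -1.46388103] [-0.56171111 -0.73851001 -0.61215742]
```

View pics/z11.png

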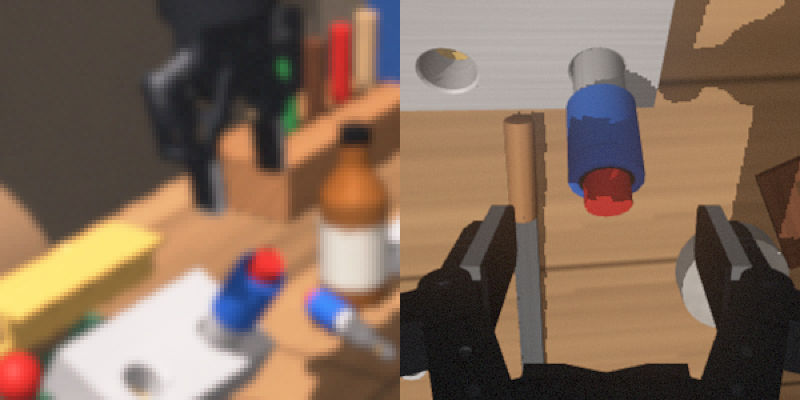

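Run:
```python
from h import *
a_=np.array([-.4998,.0105,.866]);S=np.array([589.1,-75.5,115])
for n in('wrist11','top11','side11'):
  s=load(n);P=cloud(s);f=s['frame'].astype(int);B,G,R=f[...,0],f[...,1],f[...,2]
  near=np.linalg.norm(P-(S+75*a_),axis=-1)<40
  m=near&(R>90)&(G<80)&(B<80); q=P[m]
  if len(q): 
    w=q-S; ax=w@a_; t=ax>np.percentile(ax,60)
    v,u=np.where(m)
    print(n,len(q),'axial',np.percentile(ax,[5,50,95]).round(1),'topcen',((q[t].min(0)+q[t].max(0))/2).round(1),'perp',(w-np.outer(ax,a_))[t].mean(0).round(1))
  m=near&(B>90)&(R<80); q=P[m]
  if len(q): ax=(q-S)@a_; print('  blue axial',np.percentile(ax,[2,50,98]).round(1))
```

```text
wrist11 1113 axial [71.6 81.2 83.2] topcen [543.9 -75.9 184.7] perp [-3.3 -1.1 -1.9]
  blue axial [38.7 58.3 71.5]
top11 25 axial [69.6 82.  83.7] topcen [540.  -74.2 182.6] perp [-7.8  0.5 -4.5]
  blue axial [68.7 68.7 68.7]
side11 46 axial [72.8 80.9 84.3] topcen [542.5 -71.5 183.6] perp [-5.4  2.4 -3.1]
  blue axial [40.4 57.2 71.9]
```

```bash
python3 -m pendant '[-15,-6,0,0,0, -17,-6,0,0,0, 0,0,0,0,0, 0,0,0,0,0, 0,0,0,0,0]' 40; python3 -m pendant '[0,0,-12,0,0, 0,0,-10,0,0, 0,0,0,0,0]'
python3 - <<'E'
from h import *
a=snap('side','side12');b=snap('wrist','wrist12')
x=np.hstack([cv2.resize(a['frame'][100:200,250:350],(600,600),interpolation=3),cv2.resize(b['frame'][100:400,170:470],(600,600),interpolation=3)])
cv2.imwrite('pics/z12.png',cv2.resize(x,(800,400)))
E
```

```text
time: 14.98
tool_pos: [523.4, -82.1, 216.4]
tcp_rot: [175.3, 3.2, -1.4]
ft_force: [-0.4, -0.3, -0.7]
finger_gap: 0.3
time: 15.23
tool_pos: [524.1, -81.6, 191.2]
tcp_rot: [175.3, 3.2, -1.4]
ft_force: [-0.5, -0.0, -0.4]
finger_gap: 0.3
```

View pics/z12.png

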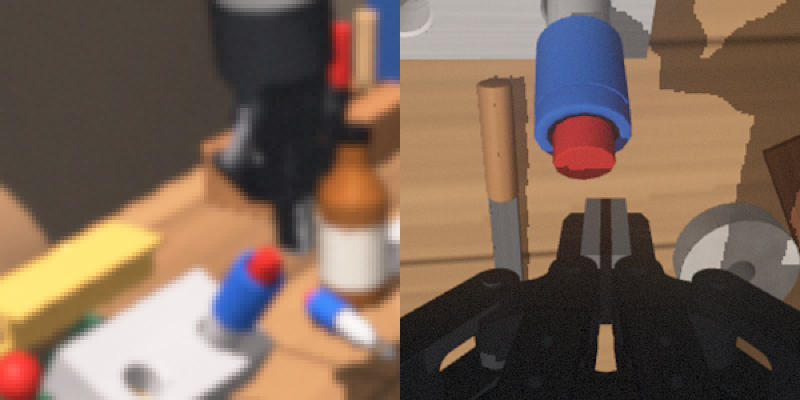

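```bash
python3 -m pendant '[4,1.5,0,0,0, 3,1.5,0,0,0, 0,0,0,0,0]'; python3 -m pendant '[1,0,-2,0,0, 1,0,-2,0,0]'
```

```text
time: 15.58
tool_pos: [532.7, -78.4, 193.3]
tcp_rot: [175.3, 3.1, -1.4]
ft_force: [0.3, -0.3, 0.3]
finger_gap: 0.3
time: 15.75
tool_pos: [535.8, -78.3, 190.3]
tcp_rot: [175.3, 3.0, -1.4]
ft_force: [0.3, 0.2, -1.2]
finger_gap: -0.3
```

```bash
python3 -m pendant '[-0.5,0,-2.5,0,0]'; python3 -m pendant '[0.5,0,-2.5,0,0]'; python3 -m pendant '[0.5,0,-2,0,0]'
```

```text
time: 15.83
tool_pos: [535.8, -78.3, 188.0]
tcp_rot: [175.3, 3.0, -1.4]
ft_force: [0.8, 0.1, 0.1]
finger_gap: -0.1
time: 15.92
tool_pos: [536.4, -78.3, 185.3]
tcp_rot: [175.3, 3.0, -1.4]
ft_force: [-0.7, -0.5, 1.0]
finger_gap: 0.1
time: 16.0
tool_pos: [536.9, -78.4, 183.3]
tcp_rot: [175.3, 2.9, -1.4]
ft_force: [-0.7, 0.5, 6.0]
finger_gap: -0.0
```

```bash
python3 -m pendant '[1,0,-2,0,0]'; python3 -m pendant '[1,0,-2,0,0]'; python3 -m pendant '[1.2,0,-2.2,0,0]'
```

```text
time: 16.08
tool_pos: [538.1, -78.5, 181.7]
tcp_rot: [175.3, 2.9, -1.4]
ft_force: [-1.4, 0.4, 5.6]
finger_gap: 0.1
time: 16.17
tool_pos: [539.4, -78.6, 180.0]
tcp_rot: [175.3, 2.9, -1.4]
ft_force: [-1.2, 0.1, 4.6]
finger_gap: 0.2
time: 16.25
tool_pos: [541.0, -78.6, 178.1]
tcp_rot: [175.3, 2.8, -1.4]
ft_force: [-0.8, 0.1, 3.5]
finger_gap: -0.0
```

```bash
python3 -m pendant '[1,0,-2.4,0,0]'; python3 -m pendant '[1,0,-2.4,0,0]'; python3 -m pendant '[1,0,-2.4,0,0]';python3 - <<'E'
from h import *
a=snap('side','side13');b=snap('wrist','wrist13')
x=np.hstack([cv2.resize(a['frame'][100:200,250:350],(600,600),interpolation=3),cv2.resize(b['frame'][100:400,170:470],(600,600),interpolation=3)])
cv2.imwrite('pics/z13.png',cv2.resize(x,(800,400)))
E
```

```text
time: 16.33
tool_pos: [542.4, -78.6, 175.8]
tcp_rot: [175.3, 2.8, -1.4]
ft_force: [-0.9, 0.5, 5.2]
finger_gap: 0.2
time: 16.42
tool_pos: [543.8, -78.6, 173.6]
tcp_rot: [175.3, 2.7, -1.4]
ft_force: [-0.7, 1.4, 4.3]
finger_gap: 0.0
time: 16.5
tool_pos: [545.4, -78.6, 171.4]
tcp_rot: [175.3, 2.7, -1.4]
ft_force: [0.3, 0.3, 4.7]
finger_gap: 0.3
```

View pics/z13.png

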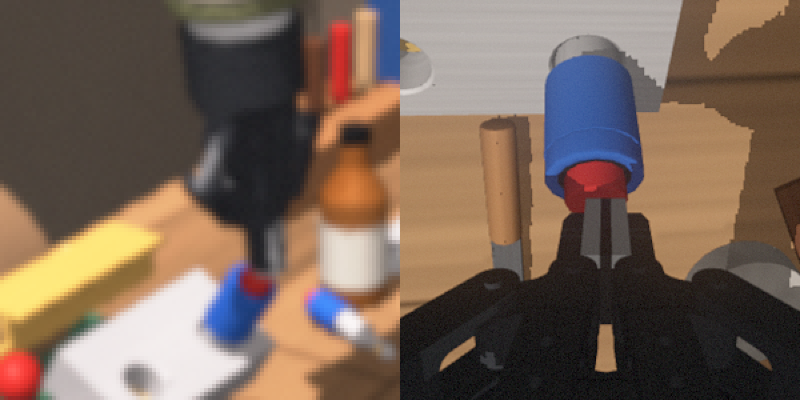

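```bash
python3 -m pendant '[1,0,-2.4,0,0, 1,0,-2.4,0,0]'; python3 -m pendant '[1,0,-2.4,0,0, 1,0,-2.4,0,0]'; python3 -m pendant '[1,0,-2.4,0,0]'; python3 -m pendant '[1,0,-2.4,0,0]'
```

```text
time: 16.77
tool_pos: [547.1, -78.6, 165.7]
tcp_rot: [175.3, 2.7, -1.4]
ft_force: [-0.2, 0.0, 5.4]
finger_gap: 0.0
time: 16.93
tool_pos: [550.0, -78.7, 161.2]
tcp_rot: [175.2, 2.6, -1.4]
ft_force: [0.8, -0.0, 5.8]
finger_gap: -0.1
time: 17.02
tool_pos: [551.4, -78.7, 159.2]
tcp_rot: [175.2, 2.6, -1.4]
ft_force: [-4.5, 1.4, 14.8]
finger_gap: -0.4
time: 17.1
tool_pos: [553.2, -79.0, 158.9]
tcp_rot: [175.2, 2.5, -1.4]
ft_force: [-11.5, 4.2, 33.0]
finger_gap: 0.3
```

```bash
python3 -m pendant '[0,0,0,0,0, -2,0,4,0,0, -4,0,8,0,0, -8,0,15,0,0, -15,0,20,0,0, -20,0,20,0,0, 0,0,0,0,0]'
python3 - <<'E'
from h import *
a=snap('side','side14');b=snap('wrist','wrist14');c=snap('top','top14')
x=np.hstack([cv2.resize(a['frame'][100:200,250:350],(600,600),interpolation=3),cv2.resize(b['frame'][0:300,170:470],(600,600),interpolation=3)])
cv2.imwrite('pics/z14.png',cv2.resize(x,(800,400)))
a_=np.array([-.4998,.0105,.866]);S=np.array([589.1,-75.5,115])
for n in('wrist14','top14','side14'):
  s=load(n);P=cloud(s);f=s['frame'].astype(int);B,G,R=f[...,0],f[...,1],f[...,2]
  near=np.linalg.norm(P-(S+40*a_),axis=-1)<40
  m=near&(R>90)&(G<80)&(B<80); q=P[m]
  if len(q):
    w=q-S; ax=w@a_; t=ax>np.percentile(ax,60)
    print(n,len(q),'axial',np.percentile(ax,[5,50,95]).round(1),'topcen',((q[t].min(0)+q[t].max(0))/2).round(1),'perp',(w-np.outer(ax,a_))[t].mean(0).round(1))
  m=near&(B>90)&(R<80); q=P[m]
  if len(q): ax=(q-S)@a_; print('  blue axial',np.percentile(ax,[2,50,98]).round(1))
E
```

```text
time: 17.68
tool_pos: [499.7, -78.4, 226.6]
tcp_rot: [175.3, 2.9, -1.4]
ft_force: [0.5, 0.2, 1.3]
finger_gap: 0.2
wrist14 1379 axial [46.6 57.4 58.4] topcen [558.4 -76.2 164.6] perp [-1.  -1.6 -0.5]
  blue axial [ 5.1 34.7 46.5]
side14 40 axial [49.1 56.9 60.5] topcen [556.4 -71.9 164.6] perp [-2.9  2.8 -1.7]
  blue axial [ 6.8 28.2 46.2]
```

View pics/z14.png

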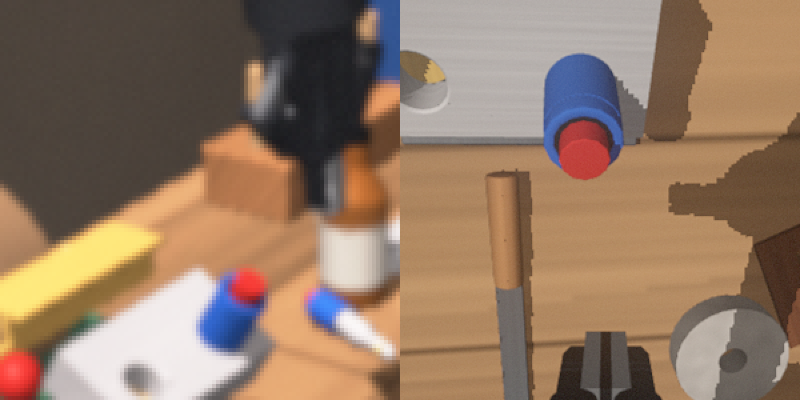

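```bash
python3 -c "
from bench import job,sensors
s=sensors.sense();print(s['ft_force'],s['time']);print(job.hand_in())"
```

```text
[-0.65885307 -0.69075996 -0.4639314 ] 17.8333
the job is handed in; nothing more can be done
None
```

I pushed the rest in until it met its stop, then locked it with the pin in the right-hand (-y) socket. I handed the job in at 17.8 s of the 61 s allowed.

**Which socket:** Before touching anything, depth readings from the cameras showed the left socket blocked about 25 mm down and the right one open to 45 mm. I went straight to the right socket and did not feel inside the left one. The pin stopped in line with the right socket's axis with about 23 N on it. The button then stood 82 mm from the mouth, which matches the 57 mm tip depth of a clear socket.

**Last checks:**
- **Pin home:** with the gripper clear, the button top was 57–58 mm out along the axis and the head's top edge about 46 mm (expected 57 and 45). The head is therefore on the mouth to within about 1 mm.
- **Button:** it is up again; pressed, it would have read about 52 mm.
- **Rest:** the force jumped to 28 N at the stop, and the pin went through the rest's hole, so the holes line up. A direct camera check of the rest was inconclusive because its ball was in shadow.
- **Pin position:** the two cameras disagreed by up to 4 mm sideways on the button centre. That is within their noise and the bore's play, but I did not measure the axis angle separately.

**Other things:**
- Both small look-alike pins fell over during the run, without any contact from the arm that I know of.
- The tool drifted about 5° from vertical during the moves. It did no harm.
- The pin's shoulder caught on the socket rim (up to about 37 N) until I re-centred it.
- The arm never went near the jar, oil bottle, stone or file. They looked unmoved in the pictures where they appeared, though I did not measure them at the end.

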